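Square up the lancet carton and lift the finger-prick kit tray

TASK

The lancet carton has slipped askew on the finger-prick kit tray: push it, lying as it does, square and flush into the tray's tall-fenced far left corner, with its long side against the end fence, while the tray stays on the worktop. Then lift the tray by its handle, level all the way and with carton and meter staying in place, and finish while holding it still and level about 15 cm above the worktop, touching only the tray. Leave the cup, the timer and the vial around it alone.

Things in the scene. Friction and masses are not known exactly. Their poses are not given: they have to be found in the camera images.
- kit_tray: Loose steel tray, 280 x 150 mm (x by y), 0.5 kg; slides if pushed over about 3 N. Origin: centre of its underside, at foot level; x along its length away from the robot, y to the left, z up. Floor 6.5 mm above the origin, walls 4 mm thick. The +x end wall and the +x half of the +y side wall are tall fences, tops 23.5 mm above the origin; other edges are low lips, tops at 12 mm.
- tray_handle (a point): Middle of the tray's black bridge handle, 88 mm above the tray's origin, over its centre. The grip bar is 14 mm thick (tray x), 100 mm long (tray y) and 18 mm tall (79 to 97 mm above the origin), on two posts 86 mm apart; nothing lies under the bar. Axes as the tray's.
- tray_corner (a point): The inner corner of the two tall fences, at floor level: 136 mm in x and 71 mm in y from the tray's origin. Axes as the tray's; the fences' inner faces are its x = 0 and y = 0 planes, and the tray's floor lies on the negative side of both.
- lancet_box: Loose white carton with a red band, 55 (its x) x 86 (its y) x 48 mm tall, 0.07 kg, on the tray's floor between handle and end fence, long side roughly along tray y, up to 0.25 rad from square, 12 to 35 mm short of its place each way. Origin: centre of its underside. Seated in the corner, its origin is at 28 mm (x) and 43 mm (y) from the corner, on the negative side.
- glucose_meter: Loose hand-held meter, 93 (its x) x 52 x 20 mm, 0.06 kg, lying flat on the tray's near half, between handle and near end, long side roughly across the tray. Origin at the centre of its underside. It stays where it lies.
- specimen_cup: Bystander: specimen cup with a screw lid, 62 mm wide, 72 mm tall, standing on the worktop to the right of the tray's near end. Origin at the centre of its underside.
- lab_timer: Bystander: flat clip timer, 58 x 66 x 17 mm, lying on the worktop at the front right. Origin at the centre of its underside.
- strip_vial: Bystander: round test-strip vial with a cap, 42 mm wide, 104 mm tall, standing beyond the tray's far end, to the right. Origin at the centre of its underside.
- mini_centrifuge: Fixed white centrifuge, about 194 x 160 mm and 92 mm tall with its lid standing open behind, on the worktop to the right of the tray. Origin at the centre of its underside..

How it is judged:
By the outcome, as a careful person would: the job done as asked, in the order asked, and still so for the second after the job is handed in, while the arm keeps its last pose, push and grip.
It also fails if it takes over 58 s, if anything falls off the work surface, if the arm or the gripper's body presses on something with over 40 N, if the wrist force passes 120 N, or if a joint passes its speed limit or range.

ROBOT

A 6-joint arm with a two-finger parallel gripper is mounted at the origin on a cart in front of the work surface, level with it; the furniture and walls round the work are solid. World frame = base frame: x ahead of the robot, y to its left, z up, the work surface at z = 0. Lengths are in m, angles in rad, forces in N, time in s.
With the tool pointing down it reaches from about 0.3 to 0.775 m from the base axis. Payload 14.6 kg.
Tool frame: the origin (TCP) lies midway between the tips of the shut fingers; the grasp point (between the pads) lies behind it (grasp_offset is the z of the grasp point in the tool frame, in m); z points along the fingers, y is the direction in which the jaws open and shut (so a half turn about z gives the same grasp; the last joint's range is limited). The gripper opens to 85 mm and grips with 20 to 120 N. Pads are 22 mm wide; open, the fingers measure 114 mm over their backs; the gripper's body (76 mm by 85 mm) begins 54 mm behind the grasp point. The pads swing forward as they close: fully open they stand 13 mm farther back than shut.
Start: joints at [1.122, 0.3, 1.521, -0, 1.321, -0.067], TCP at [0.205, 0.51, 0.231] pointing down, gripper open.
Joint ranges: [-3.03, 3.03], [-0.79, 2.21], [0.23, 2.52], [-1.04, 4.18], [0, 3.07], [-2.55, 2.55]. Speed limits (rad/s): [2.22, 2.22, 2.57, 3.14, 3.14, 3.14].

INTERFACE

Orientations are given as a rotation vector (axis times angle).
In Python, from bench import * gives the robot as it stands. Calls block until the motion is done:
- reach(position, orientation): joint-space move of the TCP to a pose.
- move_l(position, rot=None, rate=0.15, contact_N=None): straight line of the TCP; rot=None keeps the orientation; rate is the mean speed in m/s. With contact_N (N) it stops when the force on the tool has changed by that much, and returns True; else False.
- set_joints(angles): joint-space move.
- grip(opening): opening from 0.0 (shut) to 1.0 (fully open); the grip force is fixed at half the most; returns when the fingers have stopped.
- dwell(seconds).
- ik(position, orientation): joint angles nearest the present ones, or None.
- snapshot(name): name is "side" or "top"; returns the picture (384x512x3 uint8, blue, green, red); there is no depth.
- camera_params(name): a dict with "vfov" (degrees; the focal length in pixels is half the picture's height over the tangent of half this angle, whatever the lens; pixels are square), "cx", "cy" (the principal point, pixels), "rvec" (rotation vector, rad) and "tvec" (3), from world to camera coordinates, as OpenCV has them. Camera axes: x right, y down, z forward; pixel columns grow to the right and rows downward; lengths in m; the calibration is good to about 2 mm. A picture is of the moment at which its call begins. camera_params takes no time and is no camera call.
A pose or a line that the arm cannot do raises PlanningError and nothing moves.
- sign_off(): hands the job in, once; it reports no verdict.
Trained networks look in the newest picture that a camera, given by its name, has taken for a name from the list of things; names that differ only in an ending like _2 or _b are one class to them, and where a whole thing is asked for, a point or a joint stands for the part that bears it (a point fixed in the world has none). Each returns a list of dicts, best first, with "p" (0 to 1); they miss things now and then, are a little off and sometimes report something else, mostly with a low value. They report only what shows in the picture. A call takes as long as a camera call.
- recognise(label, camera): "bbox" ([centre column, centre row, width, height] in pixels, round what is visible of it).
Readings, each from a call of its own:
- get_time_s(): time.
- get_q(): joint angles.
- get_qd(): joint speeds.
- get_joint_efforts(): joint torques, N m.
- get_tool_pos(): TCP position.
- get_tool_rot(): TCP orientation.
- get_ft_force(): force on the tool from outside, world axes, zero at the start.
- get_ft_torque(): the same for the moment, N m.
- get_gripper_width(): opening from 0.0 (shut) to 1.0 (fully open).
Only numpy, scipy, OpenCV 4.12 (cv2) and the standard library are available. Lean on these libraries where they do the work, as an engineer would, in place of code of your own. Each camera call takes 0.05 s, during which the arm holds its last target.

## Working session

There is one attempt and no reset: what is moved stays moved. The work goes in short steps, each a Python script; the robot and the scene stay as the last script left them, time stands still between calls to the robot, and variables do not carry over. Pictures are saved under pics/ and viewed, and the job is handed in when it is done.

```bash
ls; mkdir -p pics; python3 - <<'E'
from bench import *
import cv2
for n in ("side","top"):
    im=snapshot(n); cv2.imwrite(f"pics/{n}0.png",im); print(n,camera_params(n))
    for l in ("kit_tray","tray_handle","lancet_box","glucose_meter"):
        print(l,[(r["bbox"],round(r["p"],2)) for r in recognise(l,n)[:2]])
print(get_time_s(),get_tool_pos(),get_tool_rot(),get_q())
try: print(grasp_offset)
except Exception as e: print(e)
E
```

```text
pics
side {'vfov': 53.09065057377699, 'cx': 257.66541804917614, 'cy': 186.9132099791329, 'rvec': array([ 2.01977556, -0.35407851,  0.24337865]), 'tvec': array([-0.50824899,  0.18145286,  0.91992418])}
kit_tray [([218.0, 191.4, 101.2, 53.4], 0.74)]
tray_handle [([217.2, 193.9, 100.6, 53.4], 0.97)]
lancet_box [([236.6, 183.5, 25.6, 26.0], 0.75)]
glucose_meter [([195.5, 199.0, 31.4, 18.0], 0.62)]
top {'vfov': 54.315331052794136, 'cx': 251.39729367026047, 'cy': 196.55530726863682, 'rvec': array([ 2.22251648, -2.16165919,  0.04502504]), 'tvec': array([0.04579892, 0.56861498, 0.98558694])}
kit_tray [([203.8, 229.7, 83.0, 117.7], 0.79)]
tray_handle [([203.7, 230.8, 80.8, 115.0], 0.91)]
lancet_box [([203.8, 231.6, 83.2, 112.5], 0.72)]
glucose_meter [([209.3, 257.7, 32.3, 37.4], 0.58)]
0.5 [0.20493206 0.51036447 0.23126098] [ 5.96140044e-01  3.08450354e+00 -6.36494813e-05] [ 1.12237315e+00  2.99890875e-01  1.52105811e+00 -2.00829503e-05
  1.32068044e+00 -6.65872088e-02]
-0.0187
```

```bash
python3 - <<'E'
import cv2
a=cv2.imread("pics/top0.png"); cv2.imwrite("pics/top0c.png",cv2.resize(a[140:310,120:320],None,fx=4,fy=3.5,interpolation=cv2.INTER_CUBIC) if 0 else cv2.resize(a[155:305,140:340],None,fx=4,fy=4,interpolation=cv2.INTER_CUBIC))
b=cv2.imread("pics/side0.png"); cv2.imwrite("pics/side0c.png",cv2.resize(b[130:280,130:330],None,fx=4,fy=4,interpolation=cv2.INTER_CUBIC))
E
```

```text
(no output)
```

View pics/top0.png

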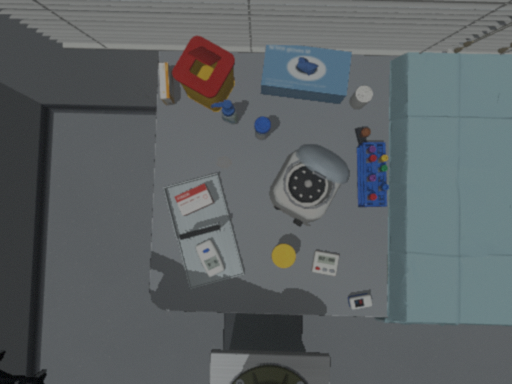

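View pics/side0.png

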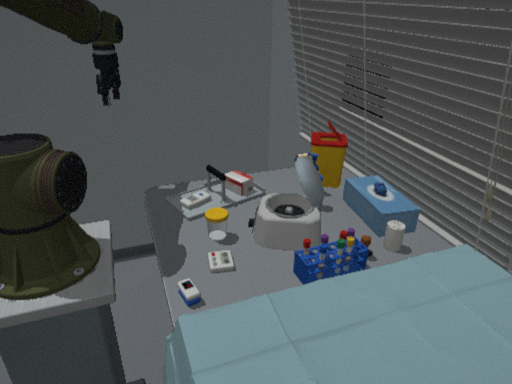

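View pics/top0c.png

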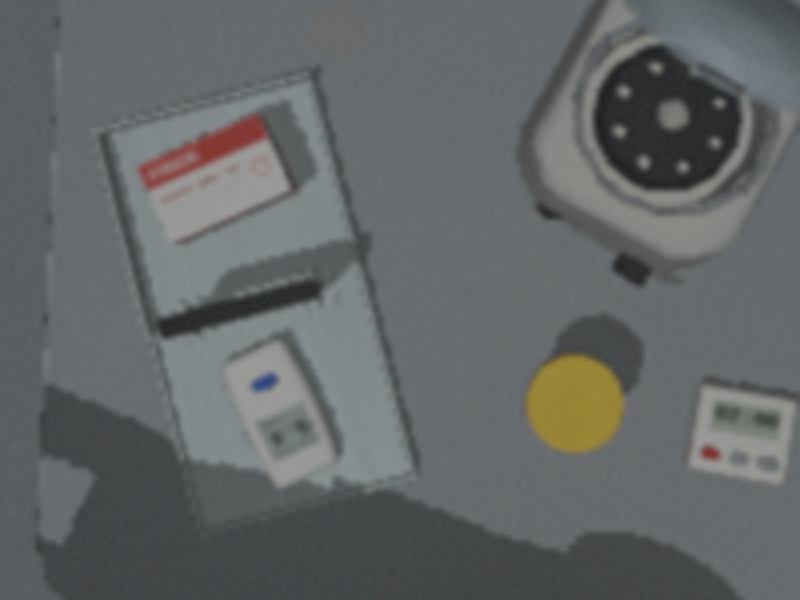

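View pics/side0c.png

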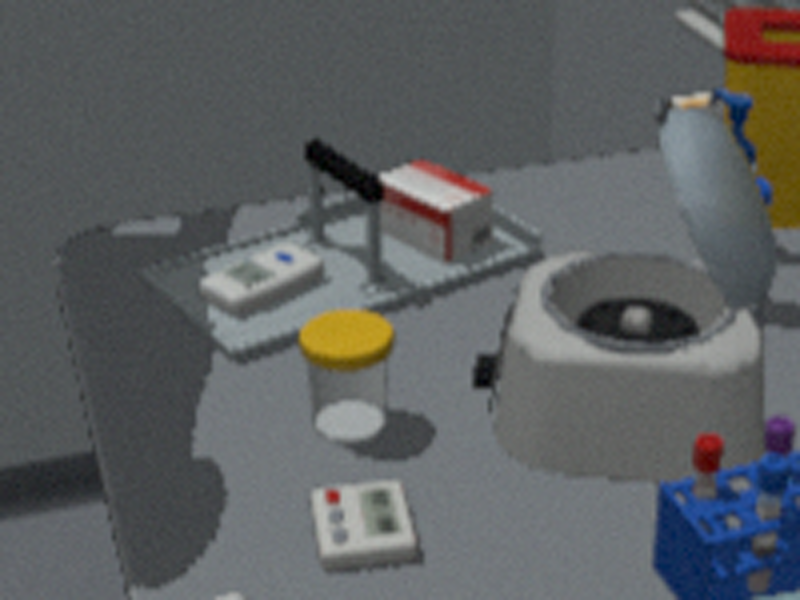

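```bash
cat > h.py <<'E'
import numpy as np, cv2, json
from scipy.optimize import least_squares
from scipy.spatial.transform import Rotation as R
def cam(n):
    from bench import camera_params
    p=camera_params(n); f=192/np.tan(np.radians(p["vfov"]/2))
    return np.array([[f,0,p["cx"]],[0,f,p["cy"]],[0,0,1]]),p["rvec"],p["tvec"]
def proj(P,c):
    return cv2.projectPoints(np.asarray(P,float).reshape(-1,1,3),c[1],c[2],c[0],None)[0].reshape(-1,2)
def T(pose,P,z=0):
    x,y,a=pose; P=np.asarray(P,float); c,s=np.cos(a),np.sin(a)
    return np.c_[x+c*P[:,0]-s*P[:,1],y+s*P[:,0]+c*P[:,1],P[:,2]+z]
def fit(P,obs,x0):
    # obs list of (cam, pixels, idx)
    f=lambda v:np.concatenate([(proj(T(v,P[i]),c)-u).ravel() for c,u,i in obs])
    r=least_squares(f,x0,loss="soft_l1"); return r.x,r.fun
def crop2px(u,ox,oy,s=4): return (np.asarray(u,float)+.5)/s-.5+[ox,oy]
def box(dx,dy,z0,z1): return np.array([[sx*dx/2,sy*dy/2,z] for z in (z0,z1) for sx,sy in ((1,1),(1,-1),(-1,-1),(-1,1))])
TRAY=np.array([[.14,.075,.0235],[.14,-.075,.0235],[-.14,-.075,.012],[-.14,.075,.012],[0,.05,.097],[0,-.05,.097]])
CART=box(.055,.086,.0065,.0545); MET=box(.093,.052,.0065,.0265)
def overlay(im,c,tray,cart=None,met=None,ox=140,oy=155,w=200,h=150,s=4):
    o=cv2.resize(im[oy:oy+h,ox:ox+w],None,fx=s,fy=s,interpolation=cv2.INTER_CUBIC)
    q=lambda P:np.round((proj(P,c)-[ox,oy]+.5)*s-.5).astype(int)
    cv2.polylines(o,[q(T(tray,TRAY[:4]))],True,(0,255,0),1)
    cv2.polylines(o,[q(T(tray,TRAY[4:]))],True,(0,255,255),1)
    for b,P,col in ((cart,CART,(255,0,255)),(met,MET,(255,255,0))):
        if b is not None:
            cv2.polylines(o,[q(T(b,P[4:]))],True,col,1); cv2.polylines(o,[q(T(b,P[:4]))],True,col,1)
    return o
def rel(a,b): # pose b in frame a
    c,s=np.cos(a[2]),np.sin(a[2]); d=b[:2]-a[:2]
    return np.array([c*d[0]+s*d[1],-s*d[0]+c*d[1],b[2]-a[2]])
E
python3 - <<'E'
from h import *
ct,cs=cam("top"),cam("side")
k=lambda u:crop2px(u,140,155)
ks=lambda u:crop2px(u,130,130)
tp,r=fit(TRAY,[(ct,k([(97,130),(316,68),(418,474),(207,535),(160,327),(320,289)]),[0,1,2,3,4,5])],[.5,.15,.2]); print(tp,r.round(1))
cp,r=fit(CART,[(ct,k([(138,163),(262,113),(296,188),(178,243)]),[4,5,6,7])],[.5,.15,.2]); print(cp,r.round(1))
mp,r=fit(MET,[(ct,k([(224,360),(288,332),(340,455),(283,487)]),[4,5,6,7])],[.5,.15,.2]); print(mp,r.round(1))
print(rel(tp,cp),rel(tp,mp), "corner rel",rel(tp,cp)[:2]-[.136,.071])
cv2.imwrite("pics/ov_top.png",overlay(cv2.imread("pics/top0.png"),ct,tp,cp,mp))
cv2.imwrite("pics/ov_side.png",overlay(cv2.imread("pics/side0.png"),cs,tp,cp,mp,130,130))
E
```

```text
[0.47448247 0.1838834  0.28753722] [-0.4 -0.8 -0.5  0.2  1.1  0.8 -0.9  0.2  0.6  0.3  0.2 -0.8]
[0.55538779 0.20777587 0.44879499] [ 0.5  0.5  0.1 -0.7  0.2  0.1 -1.   0. ]
[0.40615414 0.1632498  0.47469588] [-1.3  0.2  0.6 -1.4  2.8  0.1 -0.9  0.7]
[ 8.43594629e-02 -3.24823580e-05  1.61257762e-01] [-0.07137463 -0.00040916  0.18715866] corner rel [-0.05164054 -0.07103248]
```

View pics/ov_top.png

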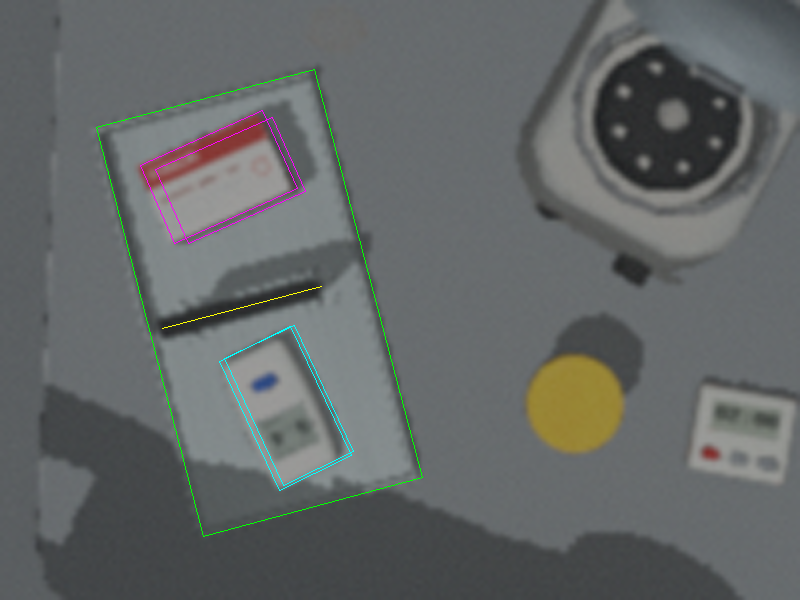

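View pics/ov_side.png

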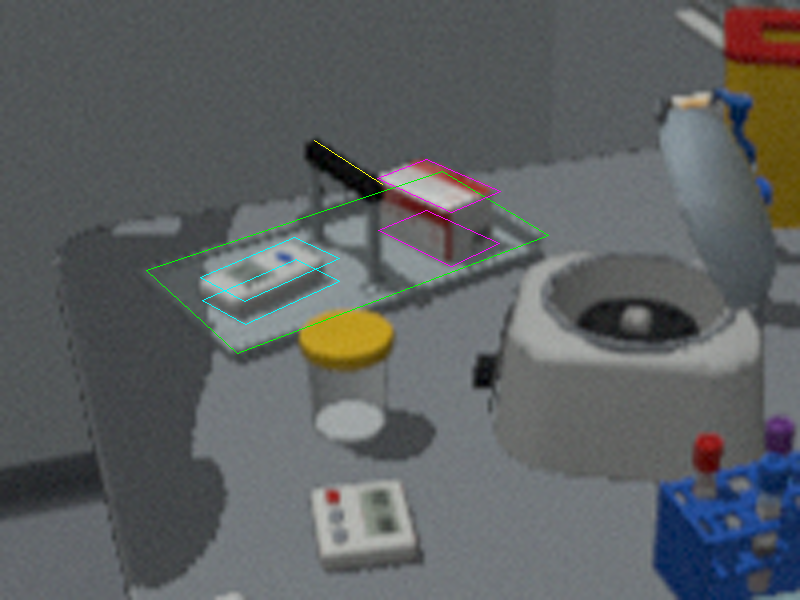

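```bash
cat >> h.py <<'E'
TP=np.array([0.47448247,0.1838834,0.28753722])
def down(a): return (R.from_euler("z",a)*R.from_euler("x",np.pi)).as_rotvec()
def tw(x,y,z,tp=TP): return T(tp,[[x,y,z]])[0]
E
python3 - <<'E'
from bench import *
from h import *
for a in (TP[2],TP[2]+np.pi,TP[2]+np.pi/2,TP[2]-np.pi/2):
    print(a,[None if q is None else np.round(q,2) for q in (ik(tw(.033,-.004,.15),down(a)),ik(tw(.108,-.09,.03),down(a)),ik(tw(0,0,.22),down(a)))])
E
```

```text
0.28753722 [array([ 0.29,  0.36,  1.64, -0.  ,  1.14,  1.57]), array([ 0.15,  0.67,  1.48, -0.  ,  0.99,  1.43]), array([ 0.3 ,  0.22,  1.65, -0.  ,  1.27,  1.58])]
3.429129873589793 [array([ 0.29,  0.36,  1.64,  0.  ,  1.14, -1.57]), array([ 0.15,  0.67,  1.48,  0.  ,  0.99, -1.71]), array([ 0.3 ,  0.22,  1.65,  0.  ,  1.27, -1.56])]
1.8583335467948965 [array([ 0.29,  0.36,  1.64, -0.  ,  1.14,  0.  ]), array([ 0.15,  0.67,  1.48, -0.  ,  0.99, -0.14]), array([ 0.3 ,  0.22,  1.65, -0.  ,  1.27,  0.01])]
-1.2832591067948966 [None, None, None]
```

```bash
python3 - <<'E'
from bench import *
from h import *
a=TP[2]
reach(tw(.033,-.004,.17),down(a))
grip(0.5)
print(get_tool_pos(),rel(TP,np.r_[get_tool_pos()[:2],0]),get_gripper_width())
print(move_l(tw(.033,-.004,.031),rate=0.12,contact_N=4), get_tool_pos())
f0=get_ft_force(); print(f0, get_time_s())
for n in ("side","top"): cv2.imwrite(f"pics/{n}1.png",snapshot(n))
ct,cs=cam("top"),cam("side")
cv2.imwrite("pics/a.png",np.hstack([overlay(cv2.imread("pics/top1.png"),ct,TP,s=2),overlay(cv2.imread("pics/side1.png"),cs,TP,ox=130,oy=130,s=2)]))
E
```

```text
[0.50722245 0.1895035  0.17000559] [ 0.03298966 -0.00389541 -0.28753722] 0.5007740839738593
False [0.5076487  0.18954037 0.03170035]
[-0.36197542 -0.10823362  0.22427032] 3.9333
```

View pics/a.png

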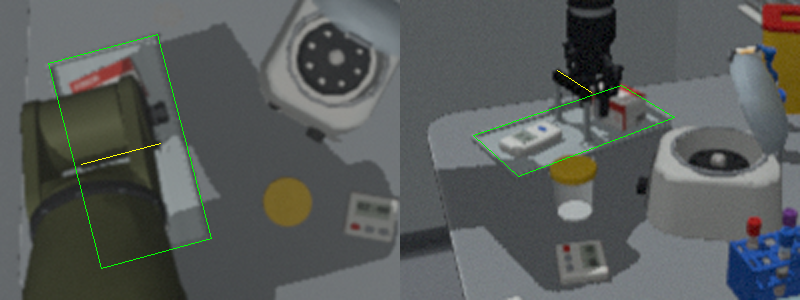

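The gripper is down between handle and carton without touching anything, and the carton's red band still shows ahead of it (top, about col 100, row 75 of the picture). Next I push +x.

```bash
python3 - <<'E'
from bench import *
from h import *
f0=get_ft_force()
def st(l): 
    d=get_ft_force()-f0; c,s=np.cos(TP[2]),np.sin(TP[2])
    print(l,"tool",(rel(TP,np.r_[get_tool_pos()[:2],0])[:2]*1e3).round(1),round(get_tool_pos()[2],4),"F",np.round([c*d[0]+s*d[1],-s*d[0]+c*d[1],d[2]],2),round(get_time_s(),1))
print(move_l(tw(.054,-.004,.031),rate=0.05,contact_N=3)); st("mid")
print(move_l(tw(.055,-.004,.023),rate=0.05,contact_N=3)); st("low")
for x in np.arange(.060,.0741,.002):
    h=move_l(tw(x,-.004,.023),rate=0.02,contact_N=2.0); st(f"{x:.3f} {h}")
    if h: break
for n in ("side","top"): cv2.imwrite(f"pics/{n}2.png",snapshot(n))
ct,cs=cam("top"),cam("side")
cv2.imwrite("pics/b.png",np.hstack([overlay(cv2.imread("pics/top2.png"),ct,TP,s=2),overlay(cv2.imread("pics/side2.png"),cs,TP,ox=170,oy=140,w=100,h=75,s=4)]))
E
```

```text
False
mid tool [54. -4.] 0.0308 F [-0.49 -0.02 -1.55] 4.6
False
low tool [54.7 -4. ] 0.0225 F [-0.58 -0.48 -0.38] 4.9
0.060 False tool [60.1 -4. ] 0.0231 F [ 0.16 -0.21 -0.81] 5.3
0.062 False tool [62.1 -4. ] 0.023 F [ 0.36  0.28 -0.6 ] 5.6
0.064 False tool [64.1 -4. ] 0.023 F [-0.16  0.09 -1.03] 5.8
0.066 False tool [66.1 -4. ] 0.023 F [-0.1  -0.15 -0.6 ] 6.1
0.068 False tool [68.1 -4. ] 0.023 F [ 0.96  0.47 -0.44] 6.3
0.070 False tool [69.9 -4. ] 0.0229 F [-3.46  0.3   1.09] 6.6
0.072 False tool [71.9 -4. ] 0.0229 F [-2.76  0.02  0.56] 6.8
0.074 False tool [74. -4.] 0.0229 F [-2.73  0.43 -0.26] 7.1
```

View pics/b.png

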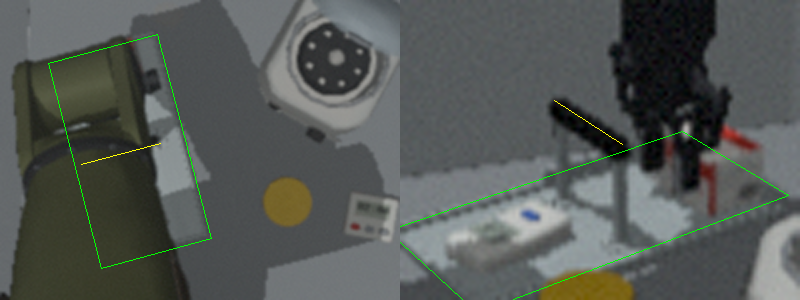

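```bash
python3 - <<'E'
from bench import *
from h import *
move_l(tw(.066,-.004,.023),rate=0.08)
move_l(tw(.062,-.004,.13),rate=0.2)
a=TP[2]+np.pi/2
reach(tw(.107,-.2,.16),down(a)); grip(0.25)
for n in ("side","top"): cv2.imwrite(f"pics/{n}3.png",snapshot(n))
print(get_time_s())
ct,cs=cam("top"),cam("side")
cv2.imwrite("pics/c.png",overlay(cv2.imread("pics/top3.png"),ct,TP*0+np.r_[tw(.0045,0,0)[:2],TP[2]]))
cv2.imwrite("pics/c2.png",overlay(cv2.imread("pics/side3.png"),cs,np.r_[tw(.0045,0,0)[:2],TP[2]],ox=150,oy=140,w=130,h=90,s=6))
E
```

```text
10.1833
```

View pics/c.png

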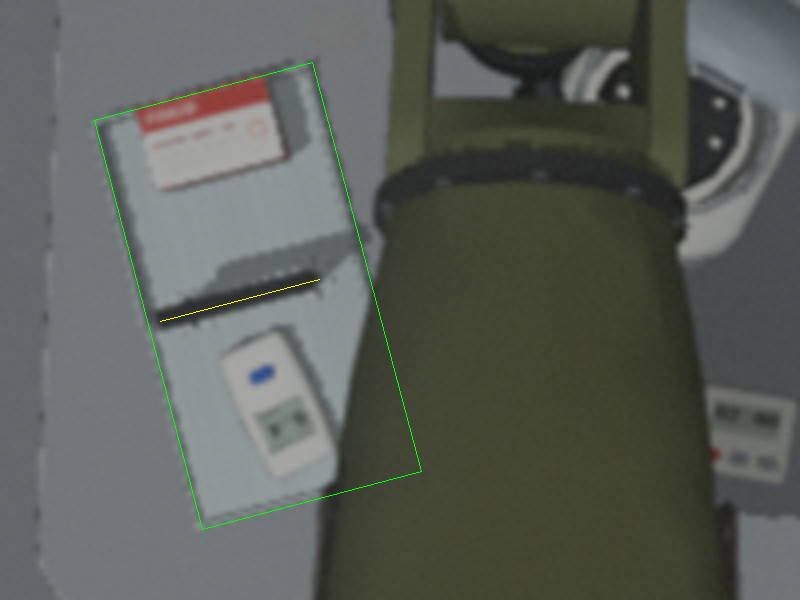

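View pics/c2.png

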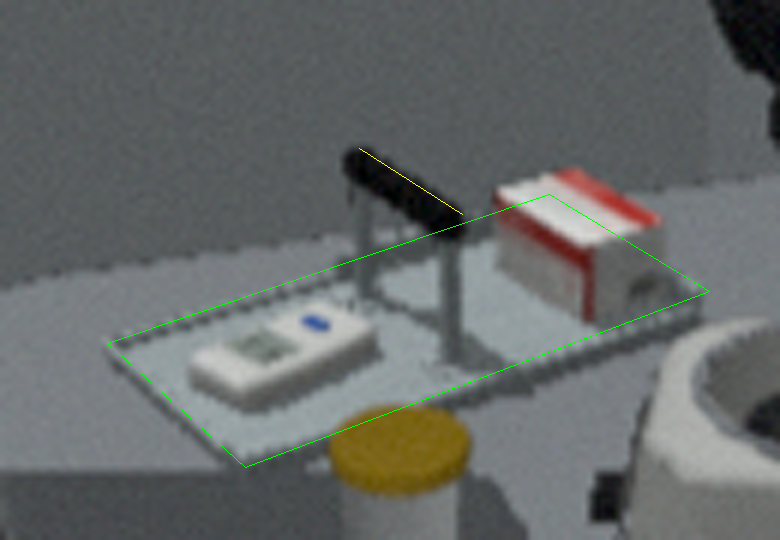

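The carton is now square against the far fence; its right end is about 28 mm from the right lip and the left gap is still open (crop cols 120–140). Next I push +y.

```bash
python3 - <<'E'
from bench import *
from h import *
X=.111
move_l(tw(X,-.09,.10),rate=0.2)
move_l(tw(X,-.088,.0235),rate=0.15,contact_N=5)
dwell(.2)
f0=np.mean([get_ft_force() for _ in range(3)],0)
def st(l): 
    d=get_ft_force()-f0; c,s=np.cos(TP[2]),np.sin(TP[2])
    F=np.array([c*d[0]+s*d[1],-s*d[0]+c*d[1],d[2]])
    print(l,"tool",(rel(TP,np.r_[get_tool_pos()[:2],0])[:2]*1e3).round(1),round(get_tool_pos()[2],4),"F",F.round(2),round(get_time_s(),1)); return F
st("down")
move_l(tw(X,-.036,.0235),rate=0.05,contact_N=4); st("pre")
for y in np.arange(-.034,-.018,.002):
    h=move_l(tw(X,y,.0235),rate=0.02,contact_N=2.5); F=st(f"{y:.3f} {h}")
    if F[1]<-2: break
move_l(tw(X,y+.002,.0235),rate=0.02); st("end")
for n in ("side","top"): cv2.imwrite(f"pics/{n}4.png",snapshot(n))
E
```

```text
down tool [111.5 -88.1] 0.0246 F [0. 0. 0.] 11.8
pre tool [111.  -36.2] 0.0235 F [-0.07 -1.04  0.2 ] 13.0
-0.034 False tool [111. -34.] 0.0235 F [ 0.17 -0.57 -0.93] 13.3
-0.032 False tool [111.  -31.9] 0.0235 F [ 0.07 -0.96  0.6 ] 13.5
-0.030 False tool [111.  -29.9] 0.0235 F [-0.11 -1.57 -0.79] 13.8
-0.028 False tool [111.  -27.9] 0.0235 F [ 0.27 -0.98 -0.18] 14.0
-0.026 False tool [111.  -25.9] 0.0235 F [-0.25 -0.85 -1.61] 14.3
-0.024 False tool [111.  -23.9] 0.0235 F [ 0.47  0.02 -0.06] 14.5
-0.022 False tool [111.  -21.9] 0.0235 F [-0.48  0.25  0.32] 14.8
-0.020 False tool [111. -20.] 0.0235 F [ 0.33 -2.34 -0.01] 15.0
end tool [111.  -17.9] 0.0235 F [ 0.57 -1.98 -0.44] 15.3
```

```bash
python3 - <<'E'
from bench import *
from h import *
X=.111
for y in (-.016,-.014):
    move_l(tw(X,y,.0235),rate=0.02); f=get_ft_force(); print(f.round(2))
move_l(tw(X,-.03,.0235),rate=0.08); print(get_ft_force().round(2))
move_l(tw(X,-.08,.12),rate=0.2)
move_l(tw(X-.02,-.22,.18),rate=0.25)
for n in ("side","top"): cv2.imwrite(f"pics/{n}5.png",snapshot(n))
print(get_time_s())
ct,cs=cam("top"),cam("side")
cv2.imwrite("pics/d.png",cv2.resize(cv2.imread("pics/top5.png")[155:305,140:340],None,fx=4,fy=4,interpolation=cv2.INTER_CUBIC))
cv2.imwrite("pics/d2.png",cv2.resize(cv2.imread("pics/side5.png")[140:230,150:280],None,fx=6,fy=6,interpolation=cv2.INTER_CUBIC))
E
```

```text
[ 0.69 -0.7   0.55]
[ 0.93 -0.66  0.01]
[-0.28  0.26 -1.06]
17.7667
```

View pics/d.png

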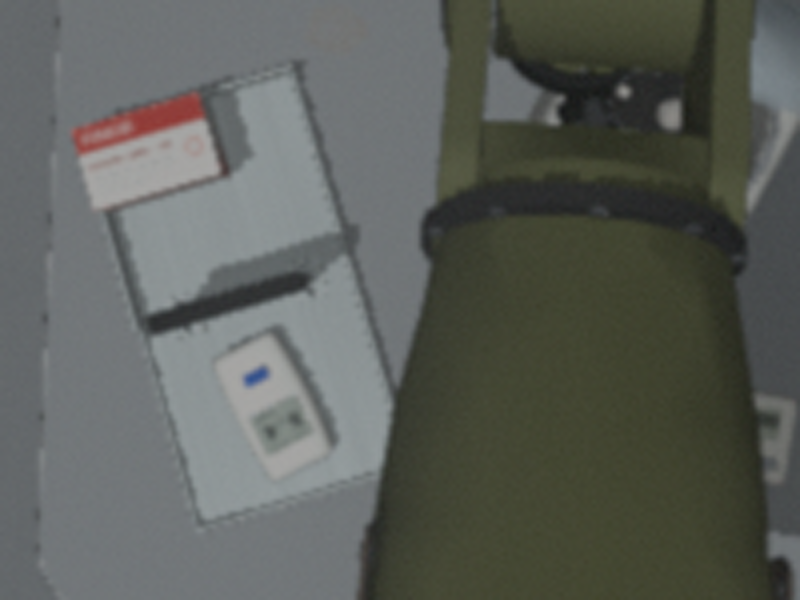

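View pics/d2.png

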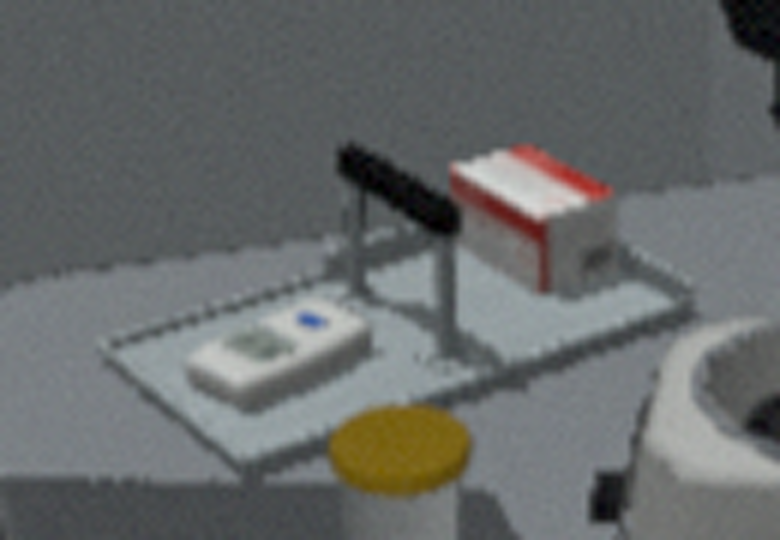

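```bash
python3 - <<'E'
from h import *
ct,cs=cam("top"),cam("side")
k=lambda u:crop2px(u,140,155)
k2=lambda u:crop2px(u,150,140,6)
tp,r=fit(TRAY,[(ct,k([(298,62),(200,524),(148,326),(312,281)]),[1,3,4,5]),],TP); print(tp,r.round(1))
tb,r=fit(TRAY,[(ct,k([(298,62),(200,524),(148,326),(312,281)]),[1,3,4,5]),(cs,k2([(694,297),(243,470),(103,347)]),[1,2,3])],TP); print(tb,r.round(1))
cp,r=fit(CART,[(ct,k([(73,128),(201,92),(228,173),(95,210)]),[4,5,6,7]),(cs,k2([(530,146),(614,188),(544,217),(451,164),(542,291)]),[4,5,6,7,2])],[.55,.22,.3]); print(cp,r.round(1))
c2,r=fit(CART,[(ct,k([(73,128),(201,92),(228,173),(95,210)]),[4,5,6,7])],[.55,.22,.3]); print(c2,r.round(1))
print(rel(tp,cp)-[.108,.028,0],rel(tp,c2)-[.108,.028,0],rel(tb,cp)-[.108,.028,0])
cv2.imwrite("pics/e.png",overlay(cv2.imread("pics/top5.png"),ct,tp,c2))
cv2.imwrite("pics/e2.png",overlay(cv2.imread("pics/side5.png"),cs,tb,cp,ox=150,oy=140,w=130,h=90,s=6))
E
```

```text
[0.47772088 0.19064841 0.31177679] [ 0.1  0.1 -0.3  1.9  1.  -0.4 -0.7 -0.6]
[0.47687448 0.19009962 0.31105178] [ 0.3  0.4 -0.1  2.2  1.2 -0.1 -0.5 -0.3  1.1 -2.2  0.4 -1.  -0.3 -0.7]
[0.57029872 0.25349606 0.31227013] [-0.2  0.3 -0.1 -0.1 -1.   0.2  0.   0.3  0.3 -0.4  1.5  1.  -0.2  0.3
  0.3  0.4  0.1  1.2]
[0.57081541 0.25282166 0.30869379] [ 0.1  0.   0.3 -0.2 -0.7  0.1  0.3  0.1]
[-0.00060681  0.0034195   0.00049334] [-0.00032189  0.00261911 -0.00308301] [0.00034413 0.00376075 0.00121835]
```

View pics/e.png

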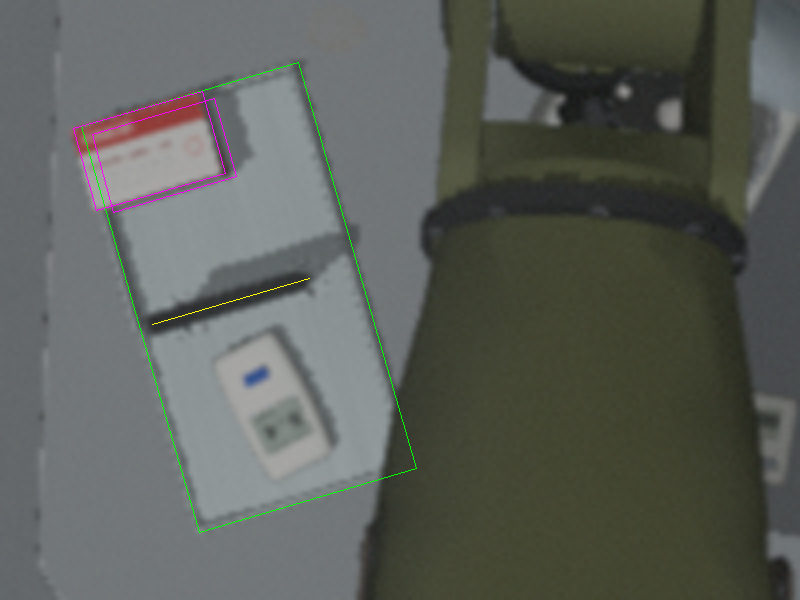

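View pics/e2.png

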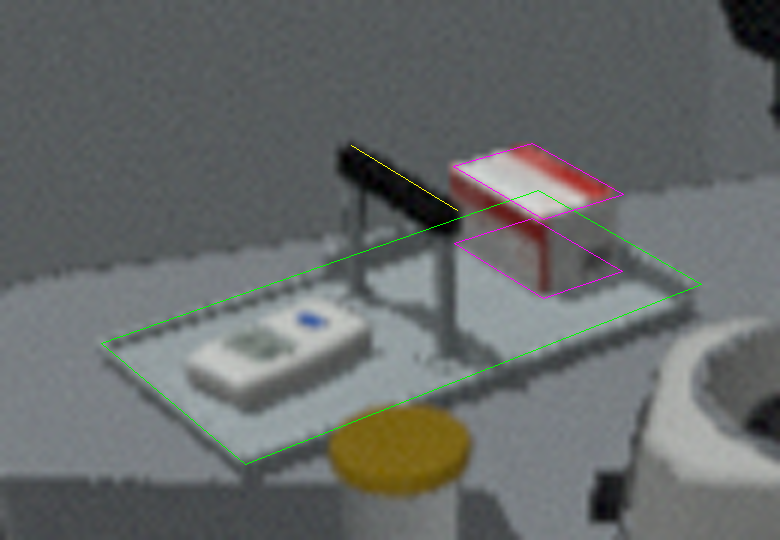

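The carton sits flush in the corner: the fit gives x error about 0 and angle within 0.003 rad. It also reads 3 mm past the side fence, which cannot be real, so that is calibration error. The tray turned to yaw 0.311. I'll press gently in x to confirm, then grasp.

```bash
cat >> h.py <<'E'
TP2=np.array([0.4775,0.1915,0.3105])
E
python3 - <<'E'
from bench import *
from h import *
P=TP2
reach(tw(.060,.026,.13,P),down(P[2])); grip(0.4)
move_l(tw(.058,.026,.0245,P),rate=0.15,contact_N=5)
dwell(.15)
f0=np.mean([get_ft_force() for _ in range(3)],0)
c,s=np.cos(P[2]),np.sin(P[2])
for x in np.arange(.064,.0761,.002):
    h=move_l(tw(x,.026,.0245,P),rate=0.02,contact_N=2.5)
    d=get_ft_force()-f0; F=np.array([c*d[0]+s*d[1],-s*d[0]+c*d[1],d[2]])
    print(round(x,3),h,(rel(P,np.r_[get_tool_pos()[:2],0])[:2]*1e3).round(1),F.round(2))
    if F[0]<-1.8: break
move_l(tw(.062,.026,.0245,P),rate=0.08)
move_l(tw(.060,.026,.15,P),rate=0.2)
reach(tw(0.05,-.17,.2,P),down(P[2]+np.pi/2)); grip(0.6)
for n in ("side","top"): cv2.imwrite(f"pics/{n}6.png",snapshot(n))
print(get_time_s())
ct,cs=cam("top"),cam("side")
cv2.imwrite("pics/f.png",overlay(cv2.imread("pics/top6.png"),ct,P))
cv2.imwrite("pics/f2.png",cv2.resize(cv2.imread("pics/side6.png")[140:230,150:280],None,fx=6,fy=6,interpolation=cv2.INTER_CUBIC))
E
```

```text
0.064 False [64. 26.] [ 0.53 -0.82 -0.29]
0.066 False [66.1 26. ] [ 0.88 -0.05  0.07]
0.068 False [68.1 26. ] [-0.6   0.44  0.09]
0.07 False [69.8 26. ] [-2.58 -0.77  0.68]
25.075
```

View pics/f.png

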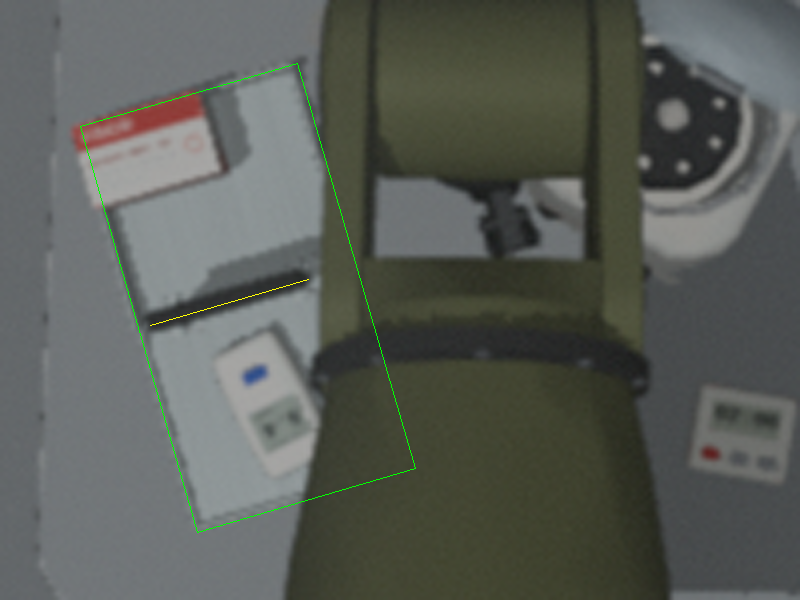

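View pics/f2.png

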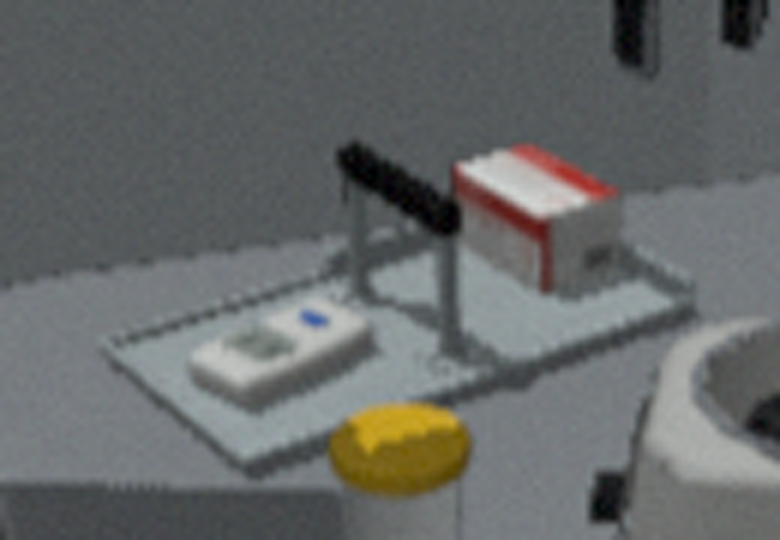

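```bash
python3 - <<'E'
from bench import *
from h import *
P=TP2
reach(tw(0,.003,.19,P),down(P[2]+np.pi/2))
print(move_l(tw(0,.003,.0695,P),rate=0.1,contact_N=5),get_tool_pos())
grip(0.0); print(get_gripper_width(),get_ft_force().round(2),get_tool_pos(),get_time_s())
move_l(tw(0,.003,.0795,P),rate=0.03)
dwell(.2); print(get_ft_force().round(2),get_ft_torque().round(3))
for n in ("side","top"): cv2.imwrite(f"pics/{n}7.png",snapshot(n))
print(get_time_s())
cv2.imwrite("pics/g2.png",cv2.resize(cv2.imread("pics/side7.png")[110:240,140:300],None,fx=5,fy=4.6,interpolation=cv2.INTER_CUBIC))
E
```

```text
False [0.47688438 0.19446846 0.07005569]
0.1527516259868614 [-2.12  0.01  6.28] [0.47679564 0.19444041 0.06993791] 27.6083
[ 0.41  1.59 -6.11] [-0.091  0.033 -0.027]
28.3917
```

View pics/g2.png

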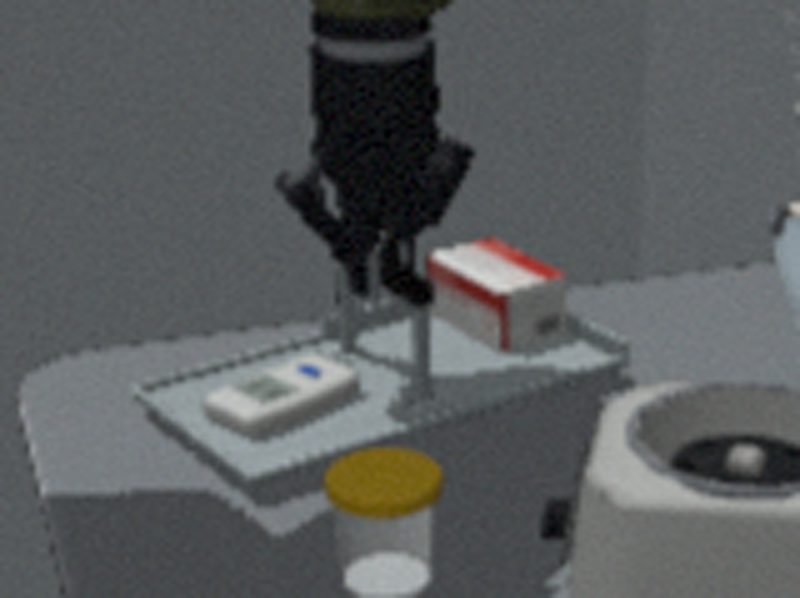

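The tray is off the worktop: the wrist carries 6.1 N, which matches 0.63 kg. Carton (crop 500,290) and meter (285,395) are in place, so I lift the rest of the way.

```bash
python3 - <<'E'
from bench import *
from h import *
P=TP2
move_l(tw(0,.003,.2195,P),rate=0.05)
dwell(.5); print(get_tool_pos(),get_ft_force().round(2),get_ft_torque().round(3),get_gripper_width(), get_tool_rot(),down(P[2]+np.pi/2))
for n in ("side","top"): cv2.imwrite(f"pics/{n}8.png",snapshot(n))
print(get_time_s())
cs=cam("side"); im=cv2.imread("pics/side8.png")
ox,oy,w,h,s=140,90,170,125,4.6
o=cv2.resize(im[oy:oy+h,ox:ox+w],None,fx=s,fy=s,interpolation=cv2.INTER_CUBIC)
cv2.imwrite("pics/h1.png",o)
q=lambda A:np.round((proj(A,cs)-[ox,oy]+.5)*s-.5).astype(int)
cv2.polylines(o,[q(T(P,TRAY[:4],.15))],True,(0,255,0),1)
t=tw(.108,.028,0,P); cv2.polylines(o,[q(T([t[0],t[1],P[2]],CART[4:],.15))],True,(255,0,255),1)
cv2.imwrite("pics/h2.png",o)
E
```

```text
[0.47658739 0.19436028 0.21951156] [-0.08  0.21 -6.61] [-0.05   0.015  0.007] 0.149208521236027 [1.85120465e+00 2.53818043e+00 4.02449429e-05] [1.85122893e+00 2.53821903e+00 1.55421090e-16]
31.9417
```

View pics/h2.png

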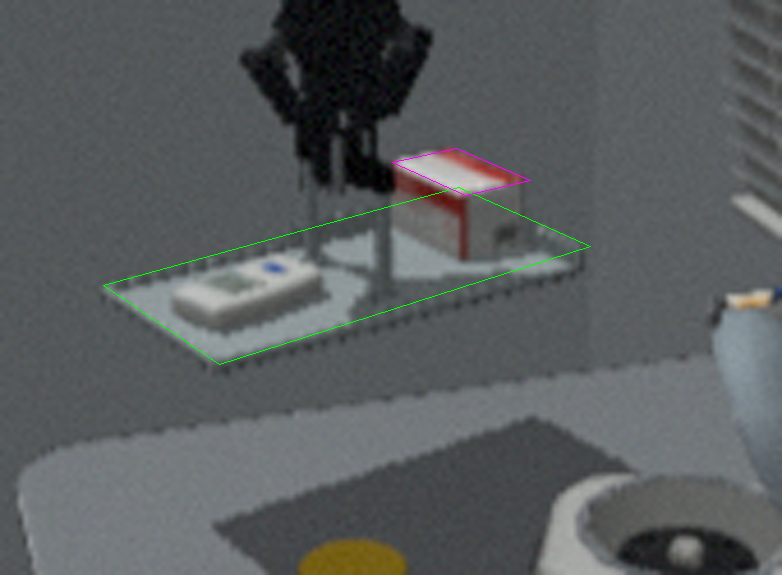

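View pics/top8.png

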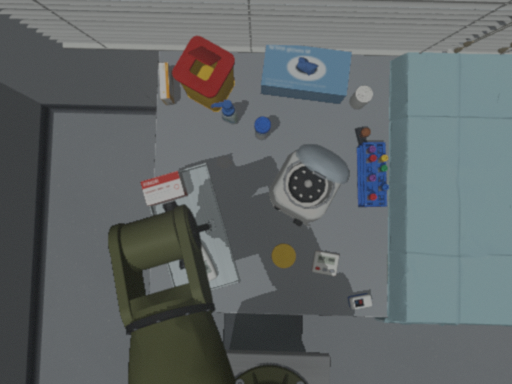

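The raised tray matches the level model at 15 cm on all visible edges (near corner 218,364; far-right 588,246). The carton is at its seated outline, the meter hasn't moved, and cup, vial and timer are where they were.

```bash
python3 - <<'E'
from bench import *
print(abs(get_qd()).max(),get_gripper_width(),get_tool_pos()); sign_off()
E
```

```text
0.0021298842269746486 0.154147230265427 [0.47658545 0.19435062 0.21952983]
the job is handed in; nothing more can be done
```

The carton is seated in the tray's tall-fenced far left corner, and the tray is held still by its handle about 15 cm above the worktop. I handed the job in at about 32 s of the 58 s allowed.

**What I did:** I pushed the carton against the end fence, then against the side fence, then pressed it once more towards the end fence. Each push was about 2–3 N. The tray slid and turned a little: about 0.02 rad in yaw and 7 mm across. I then gripped the handle bar and lifted straight up.

**What the last checks showed:**
- **Carton:** its fitted angle to the tray was within 0.003 rad, measured before the last press. Its gap to the end fence was about 0 mm, and the last press met the fence where expected.
- **Tray:** in the side view it matched the level model at 15 cm to within about 2 mm, the wrist carried 6.6 N and the arm was still.
- **Everything else:** the meter had not moved on the tray in the side view, and the cup, timer and vial were where they had been.

**Disagreements:**
- The image fit put the carton about 3 mm past the side fence, which is impossible, so I took it as calibration error.
- Contact with the side fence came about 5 mm later than predicted. I put that down to error in the tray pose and to the tray slipping.
- I could not measure the carton's seat against the side fence more finely than that.

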